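# Tip the slide box flat and push it home

## Task

One microscope slide box has been left standing on its end in front of its empty bay. Tip it over towards the bay with a push so that it lies flat with its label and clasp side up, then push it along the bench into the bay until its leading end is fully home against the back stop. Only push: do not take the box between the fingers or lift it off the bench, and leave the filed box, bottle, pot and tube rack where they are.

Things in the scene. Friction and masses are not known exactly. Their poses are not given: they have to be found in the camera images.
- slide_box: Loose blue plastic slide box, 0.2 to 0.42 kg, standing on one end: 36 mm thick (its x), 90 mm wide (y), 150 mm long (z, up at the start). Origin: centre of the end it stands on. +x points from the face with blank white label and grey clasp (towards the robot) to the plain back face, towards the bay within 0.1 rad. Lying as wanted, x points straight down and z into the bay
- box_head (a point): Centre of the box's upper end face (150 mm above the bench at the start), the leading end once it is tipped over; it then lies about 100 to 130 mm short of the back stop, within some 25 mm of the bay's centre line
- box_heel (a point): Middle of the box's lower edge on the bay's side (18 mm along the box's x from its origin): the edge it pivots on when tipped. Beyond about 0.24 rad of tilt the box topples by itself. This edge stays down on the bench throughout
- bay: Empty bay fixed to the bench: a U of aluminium plates, no floor or roof. Origin on the bench at the foot of the middle of the back stop's inner face; x runs into the stop, away from the robot; z up. Stop 45 mm high, 120 mm wide; side walls 25 mm high, 108 mm apart inside over the last 60 mm, flared to about 138 mm at the mouth, 95 mm before the stop
- bay_full: An identical fixed bay beside it, which already holds the filed box. Origin and axes as for the empty bay. Either bay may be the left one
- filed_box: An identical slide box already lying in the other bay, loose, 150 mm (x, along the bay) x 90 mm x 36 mm high; origin at the centre of its underside. Leave it alone
- bottle: Amber reagent bottle standing to one side, 60 mm in diameter, 140 mm high; origin at the centre of its underside
- pot: Small white lidded specimen pot, 48 mm in diameter, 60 mm high; origin at the centre of its underside
- rack: Teal tube rack with capped tubes, 150 mm (x) x 70 mm (y) x 98 mm high; origin at the centre of its underside
Not all that is in view belongs to the job. What is shaped like the slide_box but brown, green or orange is not meant.

How it is judged:
By the outcome, as a careful person would: the job done as asked, in the order asked, and still so for the second after the job is handed in, with the robot touching nothing.
It also fails if it takes over 46 s, if anything falls off the work surface, if the arm or the gripper's body presses on something with over 40 N, if the wrist force passes 120 N, or if a joint passes its speed limit or range.

## Robot

A 7-joint arm with a two-finger parallel gripper is mounted at the origin on the work surface. World frame = base frame: x ahead of the robot, y to its left, z up, the work surface at z = 0. Lengths are in mm, angles in rad, forces in N, time in s.
With the tool pointing down it reaches from about 400 to 875 mm from the base axis. Payload 4.4 kg.
Tool frame: the origin (TCP) lies at the very end of the fingers, on their centre line; the grasp point (between the pads) lies ctrl.grip_depth behind it (ctrl.grip_depth is the distance from the TCP to the grasp point, in mm); y points along the fingers, x is the direction in which the jaws open and shut, and the axes are right-handed (so a half turn about y gives the same grasp; the last joint's range is limited). The gripper opens to 85 mm and grips with 20 to 120 N. Pads are 22 mm wide; open, the fingers measure 114 mm over their backs; the gripper's body (76 mm by 85 mm) begins 54 mm behind the grasp point. The pads swing forward as they close: fully open they stand 13 mm farther back than shut.
Start: joints at [1.116, 0.628, 0.038, 1.517, -0.027, 0.996, -0.02], TCP at [246.43, -601.49, 199.213] pointing down, gripper open.
Joint ranges: [-3.06, 3.06], [-0.37, 2.12], [-1.25, 1.32], [0.18, 2.47], [-1.1, 4.24], [0.23, 1.98], [-2.94, 2.94]. Speed limits (rad/s): [2.57, 2.57, 3.14, 3.14, 3.14, 3.14, 3.14].

## Interface

Orientations are given as [roll, pitch, yaw] about the fixed x, y, z axes, in that order (R = Rz(yaw) Ry(pitch) Rx(roll)).
In Python, from cell import ctrl gives the robot as it stands.
- The arm moves only by the tool apply_moves, never from a script. Its argument "motion" is a list of rows, each a list of 5 numbers: the shift along the tool's x, y, z in cm, then the turn about the tool's y in rad, then the finger opening in cm, from 0 to 8.54. In form: [[tx, ty, tz, roll, hand], ...]. A call has 1 to 20 rows; each row is the pose to reach, as a shift and turn from the pose commanded when the call began, along the tool's axes at that moment; what a row does not reach only later rows make up. A row lasts 1/8 s, in which the tool goes at most 62.5 mm and 10.7 degrees, less where a joint would pass 70% of its speed; a pose out of reach is approached as far as the arm can. A call with a gripper value outside its range is refused whole. The fingers move at their own pace and stop on an object; the grip force is fixed at half the most. Time passes only in rows, so rows that repeat a pose let the fingers close. It gives the time, the measured TCP pose, the force and the opening at its end, in the units of the state.
- ctrl.read_state(): the state, without advancing time (a new reading comes with each control period).
- ctrl.get_image(name): name is "scene" or "top"; returns a dict with "image" (400x640x3 uint8, red, green, blue), "vfov" (degrees; the focal length in pixels is half the picture's height over the tangent of half this angle, whatever the lens; pixels are square), "cx", "cy" (the principal point, pixels), "extrinsics" (4x4, takes a point from world to camera coordinates). Camera axes: x right, y up, looking along -z (the intrinsics and any distortion apply to the point x, -y, -z); pixel columns grow to the right and rows downward; lengths in mm; the calibration is good to about 2 mm. A picture is of the moment at which its call begins. There is no depth.
- ctrl.finish_job(): hands the job in, once; it reports no verdict.
Trained networks look in a picture, given as the dict that the camera call returned (one of the last four; its "shot" number tells which), for a name from the list of things; names that differ only in an ending like _2 or _b are one class to them, and where a whole thing is asked for, a point or a joint stands for the part that bears it (a point fixed in the world has none). Each returns a list of dicts, best first, with "confidence" (0 to 1); they miss things now and then, are a little off and sometimes report something else, mostly with a low value. They report only what shows in the picture. A call takes as long as a camera call. They do not tell look-alikes from the thing itself.
- ctrl.search_frame(picture, query): "location" ([x, y, z] in mm, in world coordinates, good to about 4 mm: the middle of the surface that is visible of it).
- ctrl.mark_of(picture, query): "location" ([x, y, z] in mm, in world coordinates, good to about 4 mm: a listed point, or the origin of a listed thing).
The state is a dict: "clock": time; "qpos": joint angles; "qd": joint speeds; "tau": joint torques, N m; "eef_pos": TCP position; "tool_rot": TCP orientation; "force": force on the tool from outside, world axes, zero at the start; "torque": the same for the moment, N m; "width": finger opening in mm.
Only numpy, scipy, OpenCV 4.12 (cv2) and the standard library are available. Lean on these libraries where they do the work, as an engineer would, in place of code of your own. Each camera call takes 0.05 s, during which the arm holds its last target.

## Working session

There is one attempt and no reset: what is moved stays moved. The work goes in short steps, Python scripts to look and compute and a tool call to move; the robot and the scene stay as the last step left them, time stands still between calls to the robot, and variables do not carry over. Pictures are saved under pics/ and viewed, and the job is handed in when it is done.

Besides the shell and the picture viewer there is one more tool, called after "Call:" as name([rows], argument=value, ...), one row to a line, values as JSON. apply_moves: Moves the arm, as the interface text tells. Its arguments: {"type":"object","properties":{"motion":{"type":"array","items":{"type":"array","items":{"type":"number"}}}},"required":["motion"]}

```bash
ls; mkdir -p pics
cat > h.py <<'E'
import numpy as np, cv2
from cell import ctrl
def shot(n,f):
    p=ctrl.get_image(n); cv2.imwrite('pics/'+f+'.png',p['image'][:,:,::-1]); return p
def K(p):
    f=200/np.tan(np.radians(p['vfov'])/2); return f
def proj(p,X):
    E=np.array(p['extrinsics']); c=E[:3,:3]@np.array(X,float)+E[:3,3]; f=K(p)
    return np.array([p['cx']+f*c[0]/-c[2], p['cy']-f*c[1]/-c[2]])
def back(p,u,v,z):
    E=np.array(p['extrinsics']); f=K(p); d=np.array([(u-p['cx'])/f,-(v-p['cy'])/f,-1.])
    R=E[:3,:3]; o=-R.T@E[:3,3]; d=R.T@d; return o+d*(z-o[2])/d[2]
E
python3 - <<'E'
from h import *
s=ctrl.read_state(); print({k:np.round(s[k],3) for k in ('clock','eef_pos','tool_rot','force','width')}, ctrl.grip_depth)
for n in('scene','top'):
    p=shot(n,n+'0'); print(n,p.keys(),p['vfov'],p['cx'],p['cy'],np.round(p['extrinsics'],3).tolist())
    for q in ['slide_box','box_head','box_heel','bay','bay_full','filed_box','bottle','pot','rack']:
        print(q,[(np.round(d['location']).tolist(),round(d['confidence'],2)) for d in ctrl.mark_of(p,q)][:4])
E
```

```text
pics
{'clock': np.float64(0.0), 'eef_pos': array([ 246.182, -600.804,  198.27 ]), 'tool_rot': array([-1.571,  0.002, -1.182]), 'force': array([-0.064,  0.242, -0.121]), 'width': np.float64(85.546)} 18.700000000000003
scene dict_keys(['image', 'vfov', 'cx', 'cy', 'extrinsics', 'shot']) 56.828988346222744 319.4910714980073 202.12219105964698 [[-0.709, 0.705, -0.017, 405.222], [-0.588, -0.578, 0.566, 293.041], [0.389, 0.412, 0.824, -1539.997], [0.0, 0.0, 0.0, 1.0]]
slide_box [([458.0, -114.0, -2.0], 0.9), ([468.0, -272.0, -3.0], 0.9), ([520.0, 30.0, -0.0], 0.74), ([374.0, 7.0, 3.0], 0.55)]
box_head [([470.0, -272.0, 151.0], 0.95), ([519.0, 21.0, 154.0], 0.86), ([377.0, 1.0, 148.0], 0.82), ([457.0, -118.0, 154.0], 0.55)]
box_heel [([460.0, -260.0, 0.0], 0.97), ([358.0, 9.0, -1.0], 0.67), ([477.0, -118.0, -3.0], 0.64), ([499.0, 26.0, -2.0], 0.56)]
bay [([727.0, -168.0, 2.0], 0.62)]
bay_full [([758.0, 124.0, 2.0], 0.7), ([675.0, 388.0, -4.0], 0.3)]
filed_box [([677.0, 127.0, -2.0], 0.59), ([675.0, 387.0, -1.0], 0.25)]
bottle [([518.0, 451.0, -2.0], 0.73), ([678.0, 126.0, -4.0], 0.25)]
pot 
[... 252 characters left out ...]
334], [-0.199, 0.019, 0.98, -1213.139], [0.0, 0.0, 0.0, 1.0]]
slide_box [([471.0, -276.0, -5.0], 0.97), ([520.0, 26.0, 1.0], 0.93), ([376.0, 4.0, 1.0], 0.79), ([462.0, -119.0, -1.0], 0.73)]
box_head [([461.0, -115.0, 150.0], 0.91), ([520.0, 26.0, 154.0], 0.8), ([471.0, -274.0, 150.0], 0.8), ([382.0, 6.0, 152.0], 0.58)]
box_heel [([463.0, -262.0, -2.0], 0.96), ([358.0, 10.0, 2.0], 0.96), ([499.0, 23.0, -0.0], 0.79), ([477.0, -121.0, 1.0], 0.67)]
bay [([724.0, -165.0, -1.0], 0.66)]
bay_full [([758.0, 123.0, 0.0], 0.77)]
filed_box [([678.0, 128.0, 1.0], 0.93), ([516.0, 450.0, 0.0], 0.51)]
bottle [([520.0, 446.0, 0.0], 0.94)]
pot [([673.0, 390.0, -1.0], 0.69)]
rack [([532.0, -427.0, 0.0], 0.94)]
```

View pics/scene0.png

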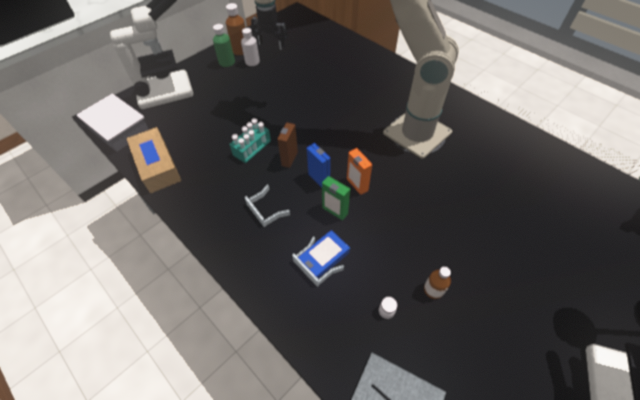

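View pics/top0.png

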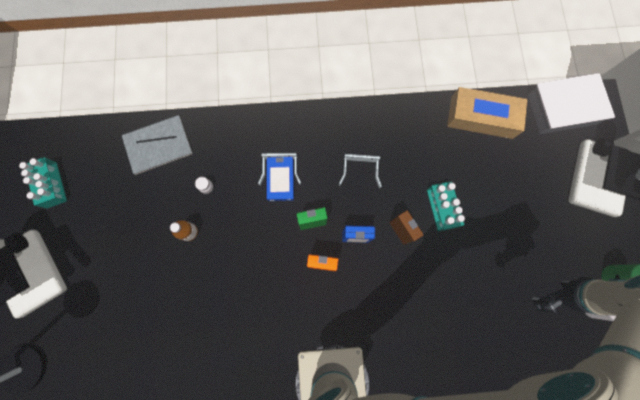

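Blue standing box at scene (318,165) / top (360,234). Look-alikes are the brown one at scene (288,145) / top (408,227), green at (336,198) / (312,218), orange at (359,171) / (322,262), and the filed blue box at (322,255) / (280,178), lying in its bay. I choose the standing blue one, and check it in a close crop.

Run:
```python
import cv2
a=cv2.imread('pics/top0.png')[140:280,250:430]; cv2.imwrite('pics/c_top0.png',cv2.resize(a,(720,560),interpolation=cv2.INTER_CUBIC))
a=cv2.imread('pics/scene0.png')[110:250,230:390]; cv2.imwrite('pics/c_sc0.png',cv2.resize(a,(640,560),interpolation=cv2.INTER_CUBIC))
```

```text
(no output)
```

View pics/c_top0.png

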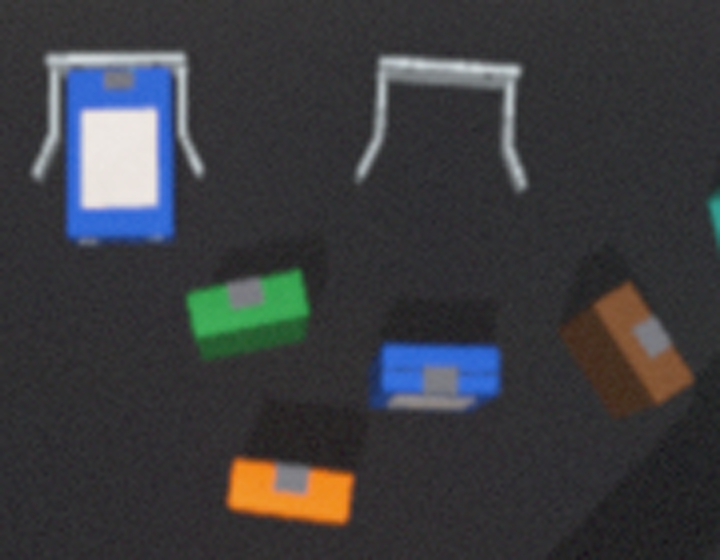

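View pics/c_sc0.png

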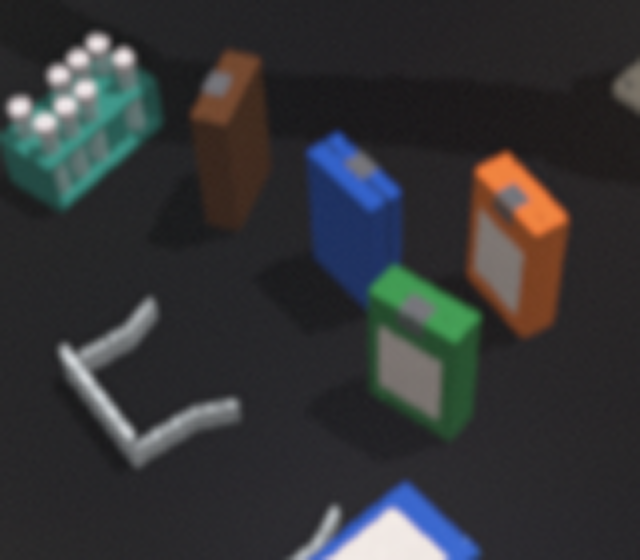

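The crop shows the chosen blue box (crop centre about (440,370)), its label facing the robot and its clasp at the top end. The empty bay is beyond it. Next I measure the corners.

Run:
```python
from h import *
p=ctrl.get_image('top')
def b(u,v,z): return back(p,250+u/4-.375,140+v/4-.375,z).round(1)
print('box top'); 
for c in [(382,345),(500,345),(500,393),(382,393)]: print(b(*c,150))
print('stop top'); 
for c in [(380,58),(521,68),(382,76),(518,83)]: print(b(*c,45), b(*c,0))
print('walls top z25')
for c in [(360,181),(523,189),(380,135),(509,142),(384,78),(512,86)]: print(b(*c,25))
print('full stop');
for c in [(45,56),(187,56)]: print(b(*c,45))
print('green top/orange top/brown')
for c in [(187,295),(300,270),(310,310),(199,333)]: print(b(*c,150))
for c in [(234,460),(354,473),(350,523),(229,508)]: print(b(*c,150))
for c in [(628,282),(694,380),(655,405),(562,330)]: print(b(*c,150))
```

```text
box top
[480.7 -73.5 150. ]
[ 474.  -163.4  150. ]
[ 437.6 -159.6  150. ]
[444.2 -70.2 150. ]
stop top
[ 742.1 -102.6   45. ] [ 756.3 -107.1    0. ]
[ 724.1 -223.5   45. ] [ 737.7 -232.3    0. ]
[ 725.8 -102.9   45. ] [ 739.4 -107.4    0. ]
[ 710.9 -219.5   45. ] [ 724.  -228.2    0. ]
walls top z25
[639.  -77.5  25. ]
[ 621.5 -217.5   25. ]
[678.7 -98.4  25. ]
[ 664.1 -209.9   25. ]
[ 729.9 -106.5   25. ]
[ 714.4 -217.8   25. ]
full stop
[765.2 186.5  45. ]
[756.2  63.9  45. ]
green top/orange top/brown
[530.3  72.6 150. ]
[543.3 -15.5 150. ]
[511.7 -20.7 150. ]
[500.3  65.3 150. ]
[402.4  45.3 150. ]
[386.  -43.9 150. ]
[349.5 -37.8 150. ]
[367.2  51.5 150. ]
[ 515.2 -267.   150. ]
[ 436.4 -308.   150. ]
[ 419.8 -276.   150. ]
[ 482. -212.  150.]
```

Measured: box top centre (459,-117), yaw -0.07. Bay origin about (724,-165), yaw about -0.135, so the tipped head would lie about 100 mm short of the stop and about 22 mm left, as the description says. First I go behind the box at height, with the jaws square to it and half closed.

Call:
apply_moves([
  [-8,0,6,0.1,4],
  [-14,0,11,0.2,4],
  [-20,0,16,0.3,4],
  [-26,0,21,0.4,4],
  [-32,0,26,0.46,4],
  [-36,0,30,0.46,4],
  [-39.3,0,32.7,0.46,4],
  [-39.3,0,32.7,0.46,4],
  [-39.3,0,32.7,0.46,4],
  [-39.3,0,32.7,0.46,4],
  [-39.3,0,32.7,0.46,4],
  [-39.3,0,32.7,0.46,4],
])

```text
clock: 2.55
eef_pos: [399.6, -115.5, 199.2]
tool_rot: [-1.571, -0.0, -1.645]
force: [0.3, 0.2, -0.3]
width: 39.9
```

Call:
apply_moves([
  [-0.3,4,0,0,4],
  [-0.3,7.2,0,0,4],
  [-0.3,7.2,0,0,4],
  [-0.3,7.2,0,0,4],
])

```text
clock: 3.05
eef_pos: [400.7, -111.7, 128.0]
tool_rot: [-1.57, -0.0, -1.643]
force: [0.7, -0.9, 0.3]
width: 40.1
```

```bash
cat > v.py <<'E'
import sys; from h import *
n=sys.argv[1]
a=shot('top','t'+n)['image'][130:290,230:430,::-1]; b=shot('scene','s'+n)['image'][90:290,230:410,::-1]
cv2.imwrite('pics/v'+n+'.png',np.hstack([cv2.resize(a,(450,360),interpolation=cv2.INTER_CUBIC),cv2.resize(b,(324,360),interpolation=cv2.INTER_CUBIC)]))
E
python3 v.py 1
```

```text
(no output)
```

View pics/v1.png

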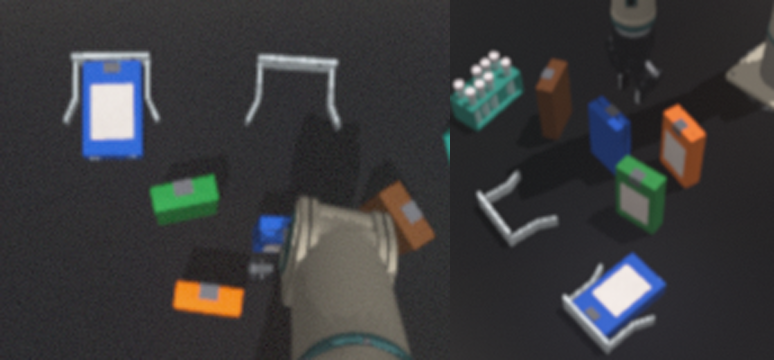

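The fingers stand behind the label face, with the scene otherwise unchanged: box at left-panel (272,235), fingertips at (262,268). Next, a gentle push at 127 mm height.

Call:
apply_moves([
  [0,0,1.2,0,4],
  [0,0,2,0,4],
  [0,0,2.4,0,4],
  [0,0,2.8,0,4],
  [0,0,3.2,0,4],
  [0,0,3.6,0,4],
  [0,0,4,0,4],
  [0,0,4.3,0,4],
  [0,0,4.6,0,4],
  [0,0,4.9,0,4],
])

```text
clock: 4.4
eef_pos: [449.3, -114.4, 127.2]
tool_rot: [-1.571, 0.0, -1.642]
force: [0.4, -0.8, 0.8]
width: 39.9
```

```bash
python3 v.py 2
```

```text
(no output)
```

View pics/v2.png

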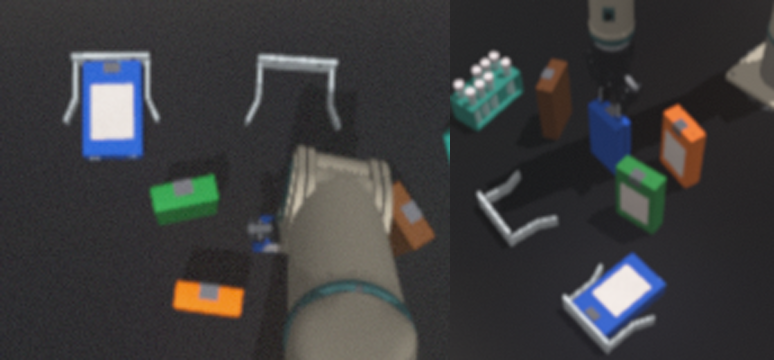

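Run:
```python
import cv2
o=[]
for n in '12':
    a=cv2.imread(f'pics/s{n}.png')[95:205,280:380]; o.append(cv2.resize(a,(400,440),interpolation=cv2.INTER_CUBIC))
cv2.imwrite('pics/z2.png',cv2.hconcat(o))
```

```text
(no output)
```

View pics/z2.png

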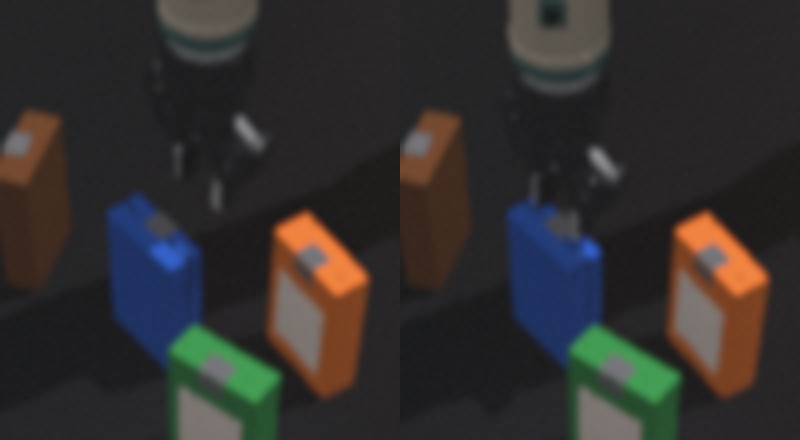

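The force is about what tipping takes (m·g·18/128 ≈ 0.4 N), and the box's upper corner has moved slightly. Next I push on past the balance point.

Call:
apply_moves([
  [0,0,0.3,0,4],
  [0,0,0.6,0,4],
  [0,0,0.9,0,4],
  [0,0,1.2,0,4],
  [0,0,1.5,0,4],
  [0,0,1.8,0,4],
])

```text
clock: 5.25
eef_pos: [467.3, -115.7, 127.2]
tool_rot: [-1.571, -0.0, -1.642]
force: [0.5, 0.0, 0.2]
width: 40.0
```

```bash
python3 v.py 3
```

```text
(no output)
```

View pics/v3.png

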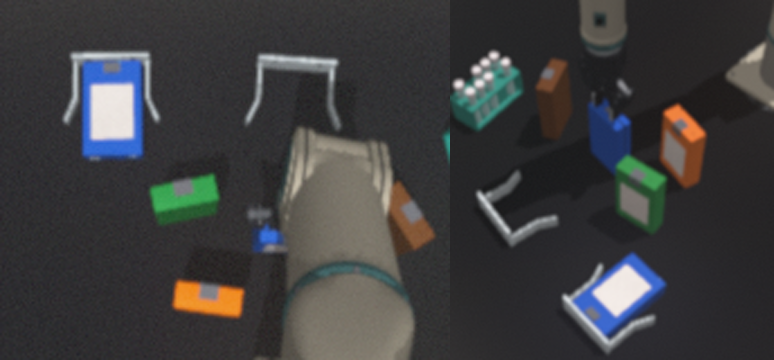

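Run:
```python
from h import *
out=[]
for n,(x0,y0,w,h) in {'scene':(270,80,110,110),'top':(310,190,110,110)}.items():
    p=ctrl.get_image(n); s=ctrl.read_state()
    im=cv2.resize(p['image'][y0:y0+h,x0:x0+w,::-1],None,fx=4,fy=4,interpolation=cv2.INTER_CUBIC)
    def dot(X,c):
        q=(proj(p,X)-[x0,y0])*4; cv2.circle(im,tuple(int(v) for v in q),3,c,-1)
    dot(s['eef_pos'],(0,0,255)); 
    P=np.array(s['eef_pos'])
    for k in(-30,30): dot(P+[0,k,0],(0,255,255))
    dot(P+[0,0,73],(255,0,255))
    y=-.074; ex=np.array([np.cos(y),np.sin(y),0]); ey=np.array([-np.sin(y),np.cos(y),0])
    for i in(-18,18):
        for j in(-45,45):
            for z in(0,150): dot(np.array([459,-117,z])+ex*i+ey*j,(0,255,0))
    out.append(im)
    for q in['box_head','box_heel']: print(n,q,[(np.round(d['location']).tolist(),round(d['confidence'],2)) for d in ctrl.mark_of(p,q)])
cv2.imwrite('pics/z3.png',cv2.hconcat([cv2.resize(o,(400,400)) for o in out])); print(s['force'],s['eef_pos'])
```

```text
scene box_head [([472.0, -272.0, 152.0], 0.87), ([517.0, 21.0, 152.0], 0.74), ([374.0, 4.0, 147.0], 0.65), ([456.0, -119.0, 154.0], 0.55), ([680.0, 125.0, -4.0], 0.53)]
scene box_heel [([478.0, -116.0, -4.0], 0.88), ([360.0, 3.0, -0.0], 0.87), ([500.0, 24.0, 1.0], 0.75), ([460.0, -259.0, 2.0], 0.72)]
top box_head [([521.0, 26.0, 150.0], 0.88), ([379.0, 4.0, 153.0], 0.76), ([469.0, -273.0, 151.0], 0.65), ([460.0, -115.0, 148.0], 0.61), ([756.0, 124.0, -2.0], 0.47), ([536.0, -430.0, 1.0], 0.27)]
top box_heel [([365.0, 11.0, 3.0], 0.74), ([498.0, 21.0, 1.0], 0.68), ([478.0, -119.0, -3.0], 0.45)]
[-0.05516024 -0.08631504 -0.21333928] [ 466.92392544 -115.64077795  127.20353143]
```

View pics/z3.png

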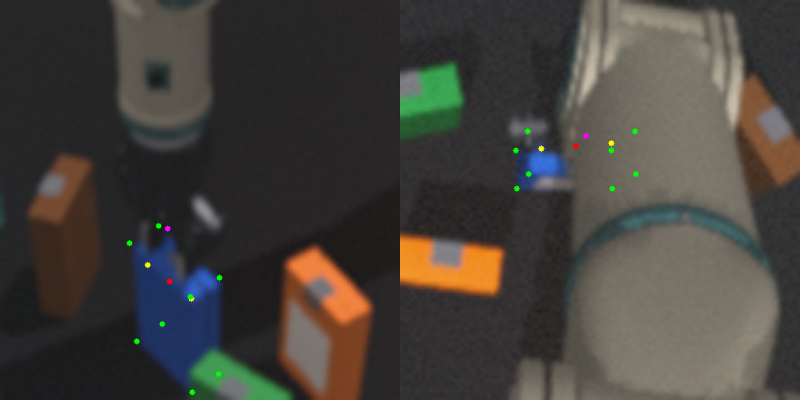

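Run:
```python
from h import *
p=ctrl.get_image('scene'); im=p['image'][110:190,290:350,::-1]
im=cv2.resize(im,None,fx=7,fy=7,interpolation=cv2.INTER_CUBIC); im=cv2.convertScaleAbs(im,alpha=2.2,beta=0)
q=ctrl.get_image('top'); i2=q['image'][215:265,335:385,::-1]
i2=cv2.resize(i2,(380,560),interpolation=cv2.INTER_CUBIC);i2=cv2.convertScaleAbs(cv2.resize(q['image'][205:265,335:375,::-1],(374,560),interpolation=cv2.INTER_CUBIC),alpha=2.2)
cv2.imwrite('pics/z4.png',cv2.hconcat([im,i2]))
P=ctrl.read_state()['eef_pos']; print((proj(p,P)-[290,110])*7,(proj(q,P)-[335,205])*9.3, P)
```

```text
[186.93602092 331.92512337] [218.44445677 233.86449259] [ 467.02589608 -115.63983741  127.23658792]
```

View pics/z4.png

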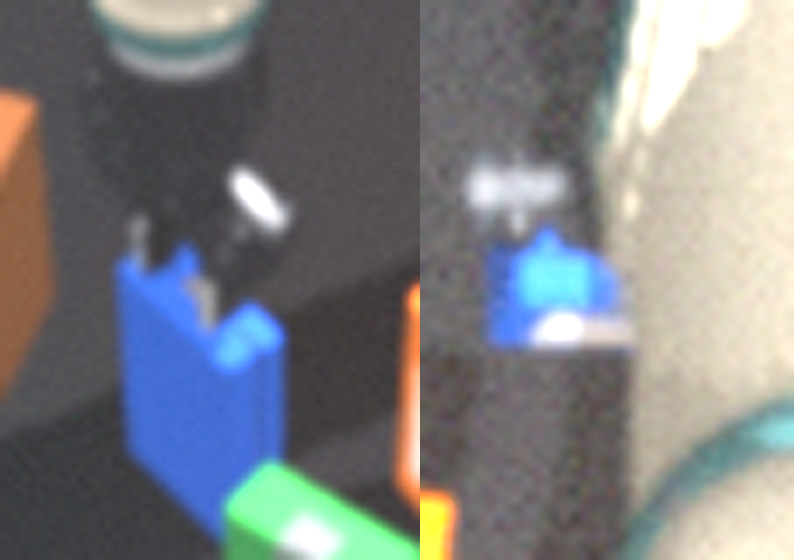

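Run:
```python
from h import *
p=ctrl.get_image('scene')
for z in (127,140,150,155,160,170): 
    print(z,[((proj(p,[467+k*.074,-116+k,z])-[290,110])*7).round().tolist() for k in(-25,25)])
s=ctrl.read_state(); print(s['qpos'],s['force'],s['tau'])
```

```text
127 [[155.0, 304.0], [219.0, 360.0]]
140 [[154.0, 286.0], [219.0, 343.0]]
150 [[153.0, 273.0], [218.0, 330.0]]
155 [[153.0, 266.0], [218.0, 323.0]]
160 [[152.0, 259.0], [218.0, 316.0]]
170 [[152.0, 245.0], [218.0, 302.0]]
[ 0.1225168   0.50173865  0.08797034  2.05423463 -0.07617863  0.58859064
 -1.37901637] [-0.44458005  0.75496127 -0.54033132] [-1.42062967e-03 -4.28664315e+01  1.43696196e+00 -1.27743745e+01
  7.13429879e-03  1.91747604e-03  1.76812387e-05]
```

The enlarged view shows the fingertips just above the box's top face (crop (205,320)). They are about z≈153, although the state says 127, and the box has not moved. I retreat, go 35 mm lower and check again.

Call:
apply_moves([
  [0,0,-3,0,4],
  [0,0,-6.5,0,4],
  [0,0,-6.5,0,4],
  [0,3,-6.5,0,4],
  [0,3.5,-6.5,0,4],
  [0,3.5,-6.5,0,4],
])

```text
clock: 6.55
eef_pos: [402.6, -111.1, 92.2]
tool_rot: [-1.571, 0.0, -1.642]
force: [-0.7, 0.2, 0.5]
width: 40.2
```

Run:
```python
from h import *
p=ctrl.get_image('scene'); im=p['image'][95:185,290:350,::-1]
im=cv2.resize(im,None,fx=6,fy=6,interpolation=cv2.INTER_CUBIC); im=cv2.convertScaleAbs(im,alpha=2.2,beta=0)
P=np.array(ctrl.read_state()['eef_pos']); print(P)
for z in(0,20,40):
    q=(proj(p,P+[0,0,z])-[290,95])*6; cv2.circle(im,tuple(q.astype(int).tolist()),3,(0,0,255),-1)
cv2.imwrite('pics/z5.png',im)
```

```text
[ 402.85787253 -111.15700219   92.52651022]
```

View pics/z5.png

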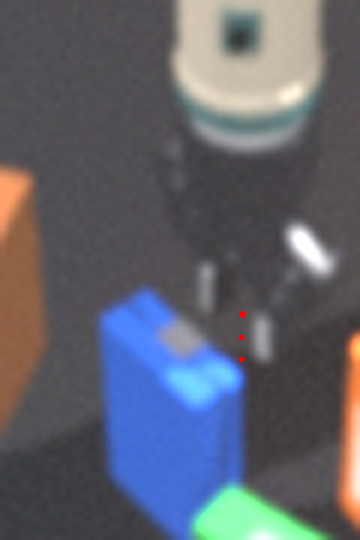

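Measured against the picture, the tips are about 22 mm above the stated TCP, so now at z≈115 and well below the box top. The box still stands untouched. I push again at this height.

Call:
apply_moves([
  [0,0,1.2,0,4],
  [0,0,2,0,4],
  [0,0,2.5,0,4],
  [0,0,2.9,0,4],
  [0,0,3.3,0,4],
  [0,0,3.7,0,4],
  [0,0,4.1,0,4],
  [0,0,4.4,0,4],
])

```text
clock: 7.6
eef_pos: [446.5, -114.2, 92.2]
tool_rot: [-1.571, -0.0, -1.642]
force: [-0.1, -1.2, -0.4]
width: 40.0
```

```bash
cat > z.py <<'E'
import sys; from h import *
n=sys.argv[1]
p=shot('scene','s'+n); im=cv2.convertScaleAbs(cv2.resize(p['image'][95:235,230:350,::-1],(400,467),interpolation=cv2.INTER_CUBIC),alpha=2)
q=shot('top','t'+n); i2=cv2.convertScaleAbs(cv2.resize(q['image'][150:270,300:400,::-1],(389,467),interpolation=cv2.INTER_CUBIC),alpha=2)
cv2.imwrite('pics/z'+n+'.png',cv2.hconcat([im,i2])); print(np.round(ctrl.read_state()['eef_pos'],1))
E
python3 z.py 6
```

```text
[ 446.7 -114.2   92.2]
```

View pics/z6.png

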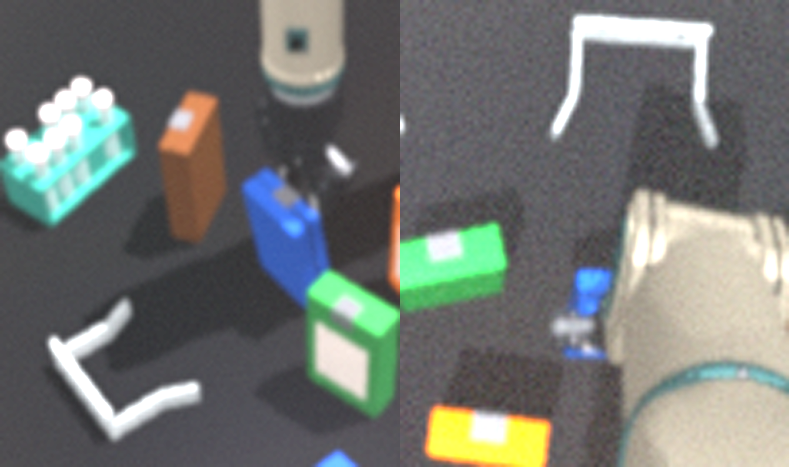

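Now it is really tilting towards the bay (left panel: box top shifted left to (285,195), base still at (300,290)). I continue past balance.

Call:
apply_moves([
  [0,0,0.3,0,4],
  [0,0,0.6,0,4],
  [0,0,0.9,0,4],
  [0,0,1.2,0,4],
  [0,0,1.5,0,4],
  [0,0,1.8,0,4],
  [0,0,1.8,0,4],
  [0,0,1.8,0,4],
])

```text
clock: 8.7
eef_pos: [464.0, -115.4, 92.2]
tool_rot: [-1.571, 0.0, -1.642]
force: [-0.2, 0.0, 0.0]
width: 40.2
```

```bash
python3 z.py 7
```

```text
[ 463.9 -115.4   92.2]
```

View pics/z7.png

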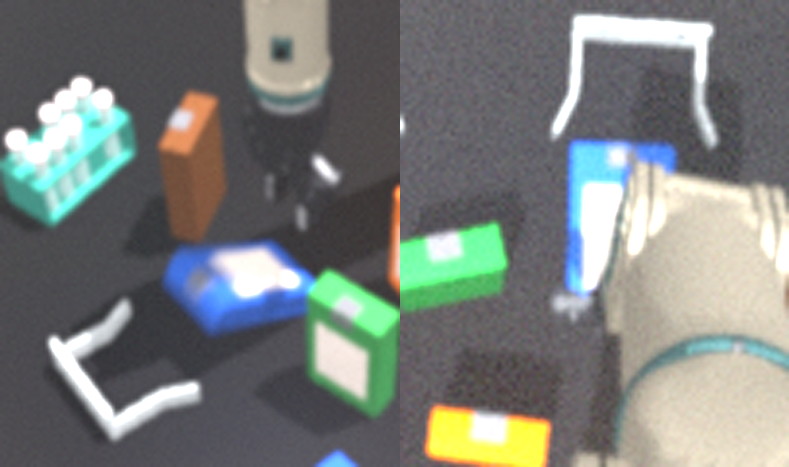

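The box lies flat, label up, head towards the bay (right panel: head corners at (570,143) and (675,148), rear-left at (568,288)). Measuring it against the bay.

```bash
cat > m.py <<'E'
from h import *
O=np.array([724,-165.]); Y=-0.135; ex=np.array([np.cos(Y),np.sin(Y)]); ey=np.array([-ex[1],ex[0]])
def bayc(X): d=np.array(X[:2])-O; return np.array([d@ex,d@ey]).round(1)
E
python3 - <<'E'
from m import *
p=ctrl.get_image('top')
def b(u,v,z): return back(p,300+(u-400)/3.89-.37,150+v/3.89-.37,z)
for c,z in [((570,143),36),((675,148),36),((568,285),36)]:
    X=b(*c,z); print(X.round(1),bayc(X))
for q in['box_head','slide_box','box_heel','bay']: print(q,[(np.round(d['location']).tolist(),bayc(d['location']).tolist(),round(d['confidence'],2)) for d in ctrl.mark_of(p,q)])
E
```

```text
[630.2 -88.9  36. ] [-103.2   62.8]
[ 618.9 -180.8   36. ] [-102.1  -29.8]
[504.8 -76.1  36. ] [-229.1   58.6]
box_head [([468.0, -272.0, 153.0], [-239.2, -141.0], 0.84), ([520.0, 27.0, 150.0], [-228.3, 162.4], 0.82), ([376.0, 5.0, 152.0], [-367.7, 121.8], 0.65)]
slide_box [([469.0, -275.0, -5.0], [-238.0, -143.3], 0.97), ([519.0, 25.0, 2.0], [-229.0, 161.0], 0.95), ([480.0, -121.0, 20.0], [-247.4, 11.0], 0.74), ([374.0, 8.0, 4.0], [-370.1, 124.2], 0.6)]
box_heel [([501.0, 24.0, 3.0], [-246.3, 157.1], 0.95), ([481.0, -119.0, -2.0], [-246.6, 12.6], 0.94), ([360.0, 13.0, 3.0], [-385.2, 127.6], 0.57)]
bay [([726.0, -165.0, 2.0], [2.2, 0.4], 0.87)]
```

The box is about 15 mm left of the bay's centre line, with yaw nearly right (+0.02), so it needs a sideways nudge. I'll use both fingertips along its left side, with contacts either side of its centre of mass so that it slides without turning. I lift, turn and move there.

Call:
apply_moves([
  [0,-5,0,0,4],
  [0,-10,0,0,6],
  [-1,-10,2,-0.17,6],
  [-2,-10,4,-0.34,6],
  [-3,-10,6,-0.51,6],
  [-4,-10,8,-0.68,6],
  [-5,-10,10,-0.85,6],
  [-6.2,-10,12,-1.02,6],
  [-6.2,-10,12,-1.19,6],
  [-6.2,-10,12,-1.36,6],
  [-6.2,-10,12,-1.53,6],
  [-6.2,-10,12,-1.53,6],
  [-6.2,-10,12,-1.53,6],
  [-6.2,-10,12,-1.53,6],
])

```text
clock: 10.8
eef_pos: [588.2, -62.1, 192.3]
tool_rot: [-1.571, -0.0, -0.114]
force: [-0.0, 0.8, 0.5]
width: 59.7
```

```bash
python3 z.py 8; python3 v.py 8v
```

```text
[588.2 -62.  192.3]
```

View pics/z8.png

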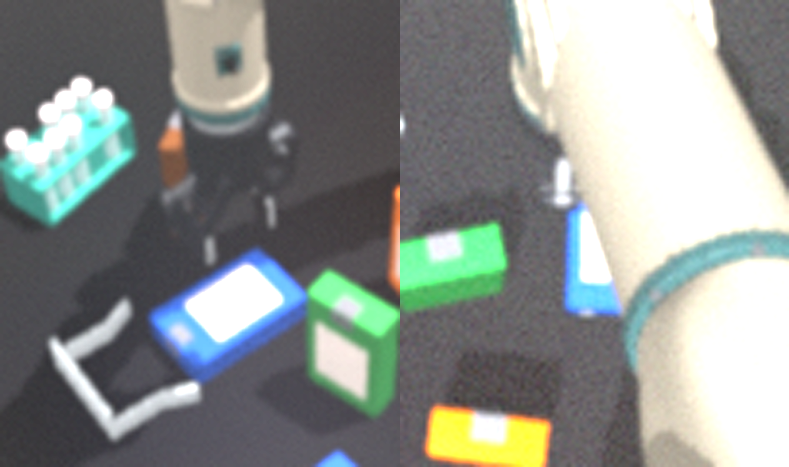

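Run:
```python
from m import *
p=ctrl.get_image('scene'); q=ctrl.get_image('top')
def b(u,v,z): return back(p,230+u/3.333-.35,95+v/3.333-.35,z)
for c in [(152,320),(258,250),(307,294),(200,365)]: X=b(*c,36); print(X.round(1),bayc(X))
X=back(q,300+167/3.89,150+310/3.89,36); print('rear-left top',X,bayc(X))
X=back(q,300+170/3.89,150+206/3.89,36); print('left side top',X,bayc(X))
P=np.array(ctrl.read_state()['eef_pos'])
for s in(-37,37):
  for z in(0,10,20,30): print(s,z,((proj(p,P+[s,-.11*s,z])-[230,95])*3.333).round())
```

```text
[ 628.3 -168.4   36. ] [-94.4 -16.3]
[ 480.2 -157.    36. ] [-242.7  -24.9]
[485.6 -73.5  36. ] [-248.5   58.6]
[631.4 -87.5  36. ] [-102.2   64.3]
rear-left top [481.99038191 -74.49336664  36.        ] [-252.    57.1]
left side top [572.55174071 -85.0776161   36.        ] [-160.8   58.8]
-37 0 [267. 242.]
-37 10 [267. 235.]
-37 20 [266. 228.]
-37 30 [266. 221.]
37 0 [205. 280.]
37 10 [204. 274.]
37 20 [203. 267.]
37 30 [202. 260.]
```

The tips show about 24 mm above the stated TCP at this opening. The box's left side is 58 mm from the centre line, so it must shift about 14 mm right. Descending beside it.

Call:
apply_moves([
  [0,5,0,0,6],
  [0,10,0,0,6],
  [0,14,0,0,6],
  [0,17,0,0,6],
  [0,18.2,0,0,6],
  [0,19,0,0,6],
  [0,19,0,0,6],
])

```text
clock: 11.98
eef_pos: [588.7, -62.1, 2.7]
tool_rot: [-1.571, -0.001, -0.112]
force: [0.7, 0.8, 0.1]
width: 60.2
```

```bash
python3 z.py 9
```

```text
[589.1 -62.2   3.2]
```

View pics/z9.png

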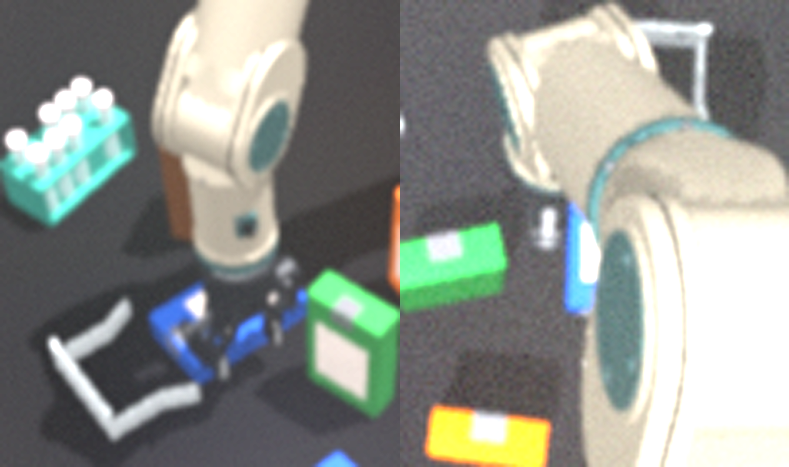

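Call:
apply_moves([
  [-0.5,0,-0.5,0,6],
  [-0.9,0,-1,0,6],
  [-0.9,0,-1.4,0,6],
  [-0.9,0,-1.8,0,6],
  [-0.9,0,-2.1,0,6],
  [-0.9,0,-2.4,0,6],
  [-0.9,0,-2.6,0,6],
  [-0.9,0,-2.6,0,6],
])

```text
clock: 13.08
eef_pos: [576.4, -87.1, 2.2]
tool_rot: [-1.571, -0.0, -0.112]
force: [-0.2, 0.6, 0.2]
width: 60.5
```

```bash
python3 z.py 10
```

```text
[576.4 -86.8   2.2]
```

View pics/z10.png

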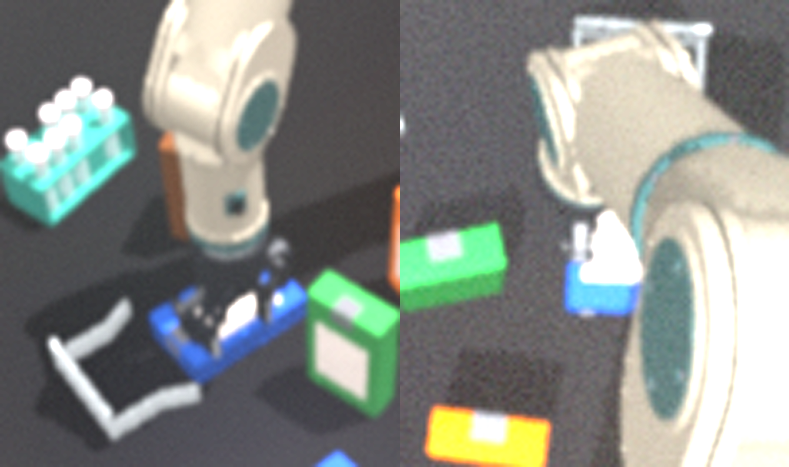

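The fingers passed over the box again (left panel, tips at (218,345) and (268,315)), so open tips stand well above the stated TCP. I back off, shut the fingers and measure the tip height there.

Call:
apply_moves([
  [0.4,0,1.2,0,6],
  [0.9,0,2.4,0,3],
  [0.9,0,2.5,0,0],
  [0.9,0,2.5,0,0],
  [0.9,0,2.5,0,0],
  [0.9,0,2.5,0,0],
])

```text
clock: 13.92
eef_pos: [587.9, -63.7, 2.2]
tool_rot: [-1.571, 0.0, -0.113]
force: [0.4, 0.3, -0.1]
width: -0.1
```

Run:
```python
from m import *
p=ctrl.get_image('scene'); im=cv2.convertScaleAbs(cv2.resize(p['image'][165:225,270:330,::-1],(600,600),interpolation=cv2.INTER_CUBIC),alpha=2.5)
P=np.array(ctrl.read_state()['eef_pos']); print(P.round(1), ctrl.read_state()['width'],ctrl.read_state()['force'])
for z in(0,20,40):
    q=(proj(p,P+[0,0,z])-[270,165])*10; cv2.circle(im,tuple(q.astype(int).tolist()),3,(0,0,255),-1)
cv2.imwrite('pics/z11.png',im)
```

```text
[588.  -63.6   2.2] -0.03024925603791672 [ 0.20456626  0.91266289 -0.08295338]
```

View pics/z11.png

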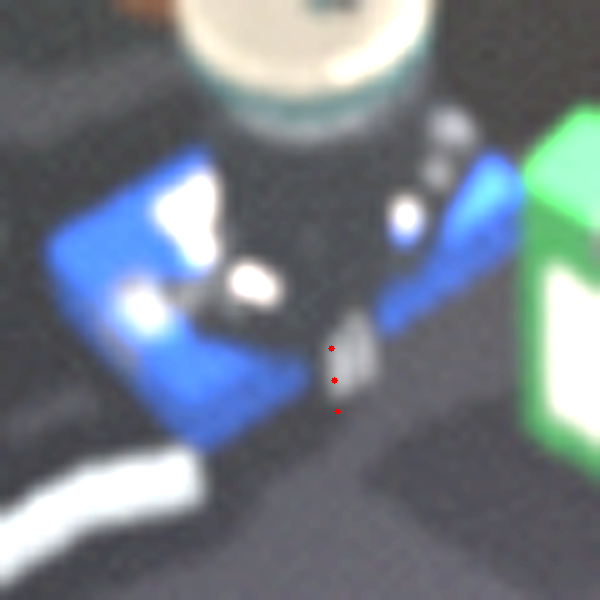

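```bash
python3 - <<'E'
from m import *
p=ctrl.get_image('scene')
def b(u,v,z): return back(p,230+u/3.333-.35,95+v/3.333-.35,z)
for nm,tips,P in(('z9',[(223,376),(277,342)],(589,-62)),('z10',[(218,352),(268,320)],(576.4,-87)),('z8 z192',[(211,263),(271,227)],(588,-62))):
  print(nm,'TCP',P,bayc(P))
  for z in((0,15,25,40) if nm!='z8 z192' else(192,207,217,232)): print(z,[b(*t,z)[:2].round().tolist() for t in tips], bayc((b(*tips[0],z)+b(*tips[1],z))/2))
E
python3 - <<'E'
import cv2
o=[]
for n in('s9','s10'):
    a=cv2.imread(f'pics/{n}.png')[165:225,270:330]; o.append(cv2.convertScaleAbs(cv2.resize(a,(400,400),interpolation=cv2.INTER_CUBIC),alpha=2.5))
cv2.imwrite('pics/z12.png',cv2.hconcat(o))
E
```

```text
z9 TCP (589, -62) [-147.6   83.9]
0 [[609.0, -79.0], [537.0, -70.0]] [-161.8   69.3]
15 [[615.0, -71.0], [544.0, -62.0]] [-156.4   78.1]
25 [[619.0, -66.0], [548.0, -57.0]] [-152.8   84. ]
40 [[625.0, -58.0], [556.0, -49.0]] [-147.4   92.8]
z10 TCP (576.4, -87) [-156.8   57.4]
0 [[592.0, -106.0], [523.0, -99.0]] [-173.7   39.5]
15 [[598.0, -98.0], [530.0, -90.0]] [-168.1   48.7]
25 [[602.0, -92.0], [535.0, -85.0]] [-164.4   54.8]
40 [[608.0, -84.0], [542.0, -76.0]] [-158.8   64. ]
z8 z192 TCP (588, -62) [-148.6   83.8]
192 [[607.0, -80.0], [535.0, -71.0]] [-163.8   68.3]
207 [[614.0, -70.0], [544.0, -61.0]] [-157.2   79. ]
217 [[619.0, -63.0], [549.0, -55.0]] [-152.8   86.1]
232 [[626.0, -54.0], [558.0, -45.0]] [-146.2   96.8]
```

View pics/z12.png

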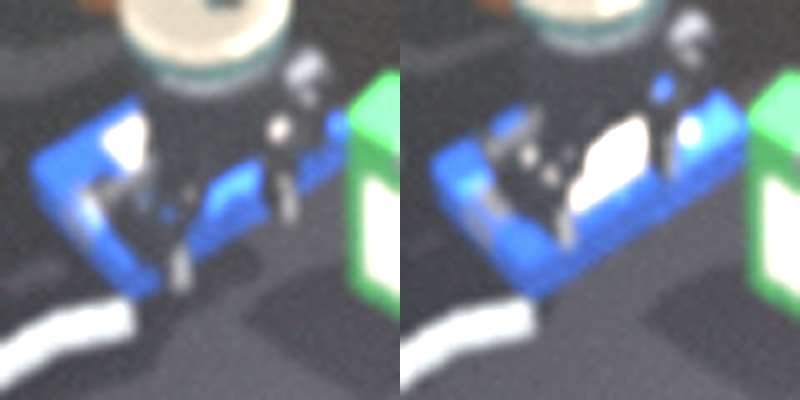

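Shut, the tip ends near the bench beside the box. I use a 20 mm opening, go a few mm lower, and push just ahead of the box's middle, keeping the gripper body clear of the green box.

Call:
apply_moves([
  [0,0.4,-0.3,0,2],
  [-0.6,0.8,-0.6,0,2],
  [-1.2,0.8,-0.8,0,2],
  [-1.8,0.8,-1,0,2],
  [-1.8,0.8,-1.3,0,2],
  [-1.8,0.8,-1.6,0,2],
  [-1.8,0.8,-1.9,0,2],
  [-1.8,0.8,-2.2,0,2],
  [-1.8,0.8,-2.2,0,2],
])

```text
clock: 15.15
eef_pos: [567.9, -83.6, -5.7]
tool_rot: [-1.571, -0.0, -0.113]
force: [-0.0, 0.2, 0.1]
width: 19.9
```

```bash
python3 z.py 13
```

```text
[567.9 -83.6  -5.7]
```

View pics/z13.png

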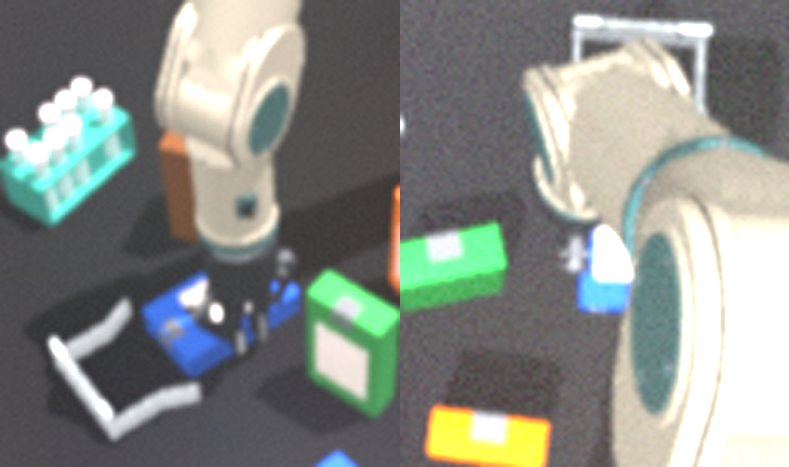

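The box slid about 10 mm right. A little more.

Call:
apply_moves([
  [0,0,-0.2,0,2],
  [0,0,-0.4,0,2],
  [0,0,-0.4,0,2],
  [0,0,0.5,0,2],
  [0,0,1,0,2],
  [0,-4,1,0,2],
  [0,-9,1,0,2],
  [0,-14,1,0,2],
  [0,-19,1,0,2],
  [-6,-19,1,0.17,2],
  [-9,-19,1,0.34,2],
  [-9,-19,1,0.51,2],
  [-9,-19,1,0.51,2],
])

```text
clock: 16.88
eef_pos: [479.4, -62.9, 184.6]
tool_rot: [-1.571, -0.001, -0.62]
force: [0.3, -0.1, -0.6]
width: 19.9
```

```bash
python3 z.py 14
```

```text
[479.8 -62.8 184.3]
```

View pics/z14.png

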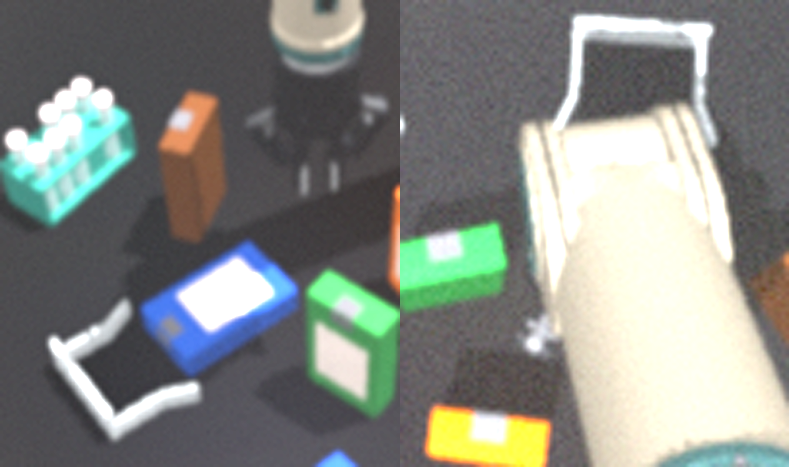

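```bash
cat > fit.py <<'E'
from m import *
from scipy.optimize import minimize
def fit(p,x0=(555,-140,-0.13),roi=(230,140,340,240)):
    im=p['image']; hsv=cv2.cvtColor(im,cv2.COLOR_RGB2HSV)
    m=((hsv[...,0]>100)&(hsv[...,0]<130)&(hsv[...,1]>120)&(hsv[...,2]>40)).astype(np.uint8)
    r=np.zeros_like(m); r[roi[1]:roi[3],roi[0]:roi[2]]=m[roi[1]:roi[3],roi[0]:roi[2]]
    n,l,st,_=cv2.connectedComponentsWithStats(r); k=1+st[1:,4].argmax()
    pts=np.argwhere(l==k)[:,::-1].astype(np.int32); h=cv2.convexHull(pts).reshape(-1,2)
    S=4; M=np.zeros((400*S//2,640*S//2),np.uint8)
    def ras(poly):
        a=np.zeros((400,480),np.uint8); q=((np.asarray(poly)-[roi[0],roi[1]])*4+0.0); cv2.fillConvexPoly(a,cv2.convexHull(np.round(q*16).astype(np.int32)),255,shift=4,lineType=cv2.LINE_AA); return a.astype(float)/255
    T=ras(h.astype(float))
    T=cv2.dilate(T,np.ones((3,3)))
    def model(v):
        x,y,w=v; a=np.array([np.cos(w),np.sin(w)]); b=np.array([-a[1],a[0]])
        return [proj(p,[*(np.array([x,y])+i*75*a+j*45*b),z]) for i in(-1,1) for j in(-1,1) for z in(0,36)]
    f=lambda v: np.abs(ras(model((v[0],v[1],v[2]/100)))-T).sum()
    r=minimize(f,[x0[0],x0[1],x0[2]*100],method='Nelder-Mead',options=dict(initial_simplex=[[x0[0],x0[1],x0[2]*100],[x0[0]+8,x0[1],x0[2]*100],[x0[0],x0[1]+8,x0[2]*100],[x0[0],x0[1],x0[2]*100+8]]))
    v=r.x; w=v[2]/100; C=v[:2]; a=np.array([np.cos(w),np.sin(w)])
    print('centre',C.round(1),'yaw rel',round(w-Y,3),'bay head',bayc(C+75*a),'rear',bayc(C-75*a),'err',round(r.fun/T.sum(),3))
E
python3 - <<'E'
from fit import *
fit(ctrl.get_image('scene'))
p=ctrl.get_image('scene')
for q in('box_head','box_heel','bay'): print(q,[(np.round(d['location']).tolist(),bayc(d['location']).tolist(),round(d['confidence'],2)) for d in ctrl.mark_of(p,q)])
E
```

```text
centre [ 555.6 -141. ] yaw rel 0.031 bay head [-95.1   3.4] rear [-245.1   -1.2] err 0.047
box_head [([375.0, 3.0, 146.0], [-368.2, 119.4], 0.92), ([522.0, 22.0, 149.0], [-225.9, 158.2], 0.76), ([470.0, -269.0, 154.0], [-237.5, -137.4], 0.71), ([626.0, -149.0, 26.0], [-98.8, 2.4], 0.6)]
box_heel [([483.0, -131.0, -5.0], [-243.2, 0.9], 0.97), ([496.0, 27.0, 1.0], [-251.3, 159.6], 0.97), ([459.0, -260.0, 1.0], [-249.8, -130.2], 0.92), ([361.0, 8.0, 0.0], [-383.2, 122.1], 0.75)]
bay [([724.0, -166.0, 0.0], [0.7, -1.3], 0.68), ([534.0, -428.0, -0.0], [-153.3, -286.3], 0.5)]
```

Fit: the head is 95 mm short of the stop and 3 mm off the centre line, the rear is -1 mm off, and yaw relative to the bay is +0.03. Now I move behind the rear end, square to the bay, and descend.

Call:
apply_moves([
  [0.4,0,-1.5,0.17,3],
  [0.8,0,-3,0.34,3],
  [1.2,0,-5,0.51,3],
  [1.5,0,-6.9,0.68,3],
  [1.5,0,-6.9,0.85,3],
  [1.5,0,-6.9,1.02,3],
  [1.5,0,-6.9,1.09,3],
  [1.5,0,-6.9,1.09,3],
  [1.5,5,-6.9,1.09,3],
  [1.5,10,-6.9,1.09,3],
  [1.5,15,-6.9,1.09,3],
  [1.5,18,-6.9,1.09,3],
  [1.5,19.1,-6.9,1.09,3],
  [1.5,19.1,-6.9,1.09,3],
])

```text
clock: 18.98
eef_pos: [451.4, -127.8, -6.9]
tool_rot: [-1.571, 0.0, -1.711]
force: [-0.1, 0.8, 1.0]
width: 29.9
```

```bash
python3 z.py 15; python3 -c "
from m import *
print(bayc(ctrl.read_state()['eef_pos']))"
```

```text
[ 452.3 -128.    -5.8]
[-2.742e+02  1.000e-01]
```

View pics/z15.png

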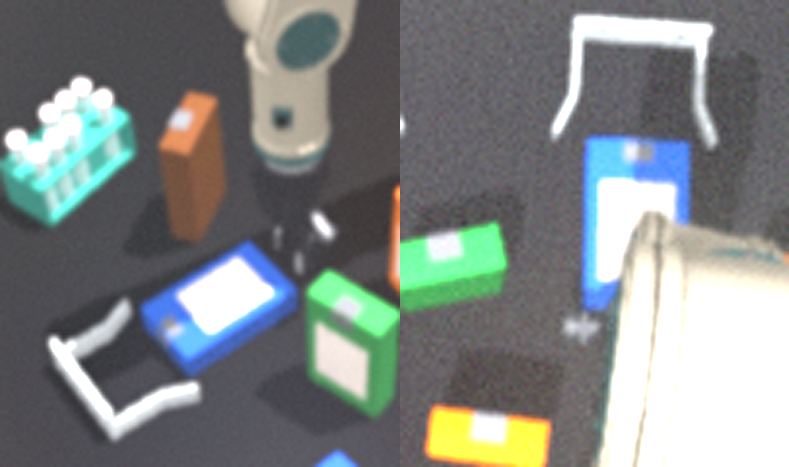

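The fingers are right behind the rear end (left panel (288,250)), with the box in line with the bay. Pushing it in.

Call:
apply_moves([
  [0,0,0.8,0,3],
  [0,0,1.5,0,3],
  [0,0,2,0,3],
  [0,0,2.6,0,3],
  [0,0,3.2,0,3],
  [0,0,3.8,0,3],
  [0,0,4.4,0,3],
  [0,0,5,0,3],
  [0,0,5.6,0,3],
  [0,0,6.2,0,3],
  [0,0,6.8,0,3],
  [0,0,6.8,0,3],
])

```text
clock: 20.58
eef_pos: [520.4, -137.6, -6.5]
tool_rot: [-1.568, -0.0, -1.712]
force: [0.5, -0.2, 0.3]
width: 29.9
```

```bash
python3 z.py 16; python3 -c "
from fit import *
print(bayc(ctrl.read_state()['eef_pos']))
fit(ctrl.get_image('scene'),(600,-145,-.13))"
```

```text
[ 519.9 -137.6   -6.5]
[-205.9   -0.3]
centre [ 604.5 -151.4] yaw rel -0.019 bay head [-45.2  -4.1] rear [-195.2   -1.2] err 0.046
```

View pics/z16.png

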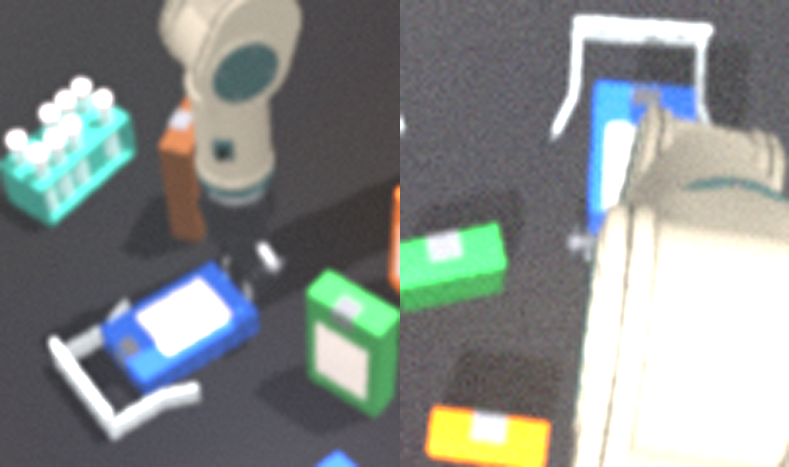

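The head has entered the straight part, 45 mm to go, no jam. Continuing until it meets the stop.

Call:
apply_moves([
  [0,0,0.6,0,3],
  [0,0,1.2,0,3],
  [0,0,1.8,0,3],
  [0,0,2.4,0,3],
  [0,0,3,0,3],
  [0,0,3.5,0,3],
  [0,0,3.9,0,3],
  [0,0,4.2,0,3],
  [0,0,4.4,0,3],
])

```text
clock: 21.85
eef_pos: [558.7, -143.1, -6.9]
tool_rot: [-1.578, 0.0, -1.712]
force: [-7.3, 0.6, 6.8]
width: 29.8
```

Call:
apply_moves([
  [0,0,0.1,0,3],
  [0,0,0.2,0,3],
  [0,0,0.3,0,3],
])

```text
clock: 22.22
eef_pos: [561.4, -143.5, -6.9]
tool_rot: [-1.578, 0.001, -1.712]
force: [-6.5, 1.2, 6.6]
width: 30.0
```

```bash
python3 z.py 17; python3 -c "
from fit import *
print(bayc(ctrl.read_state()['eef_pos']),ctrl.read_state()['force'])
fit(ctrl.get_image('scene'),(645,-155,-.13))"
```

```text
[ 561.9 -143.5   -6.9]
[-163.5   -0.6] [-6.85576544  1.12588952  5.79217382]
centre [ 643.8 -158.5] yaw rel -0.03 bay head [-5.3 -6.6] rear [-155.3   -2.1] err 0.05
```

View pics/z17.png

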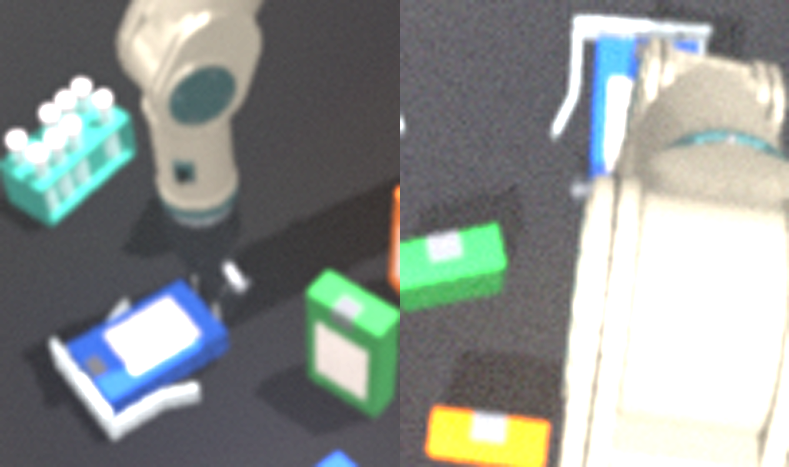

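Call:
apply_moves([
  [0,0,0.1,0,3],
  [0,0,0.2,0,3],
  [0,0,0.3,0,3],
])

```text
clock: 22.75
eef_pos: [564.5, -143.9, -6.9]
tool_rot: [-1.578, 0.0, -1.712]
force: [-7.1, 0.2, 6.0]
width: 30.0
```

Call:
apply_moves([
  [0,0,0.1,0,3],
  [0,0,0.2,0,3],
])

```text
clock: 23.0
eef_pos: [566.4, -144.2, -6.9]
tool_rot: [-1.578, 0.0, -1.712]
force: [-7.0, 1.1, 6.6]
width: 29.7
```

Call:
apply_moves([
  [0,0,0.1,0,3],
  [0,0,0.2,0,3],
])

```text
clock: 23.25
eef_pos: [567.9, -144.4, -7.0]
tool_rot: [-1.579, 0.001, -1.713]
force: [-9.1, 1.2, 7.7]
width: 30.2
```

```bash
python3 z.py 18; python3 -c "
from fit import *
print(bayc(ctrl.read_state()['eef_pos']),ctrl.read_state()['force'])
fit(ctrl.get_image('scene'),(645,-155,-.13))"
python3 - <<'E'
import cv2
a=cv2.imread('pics/s18.png')[170:235,235:310]; cv2.imwrite('pics/z18b.png',cv2.convertScaleAbs(cv2.resize(a,(690,598),interpolation=cv2.INTER_CUBIC),alpha=2))
E
```

```text
[ 567.9 -144.4   -7. ]
[-157.5   -0.6] [-7.43978199  1.01245855  6.90709748]
centre [ 646.7 -157.8] yaw rel -0.055 bay head [-2.7 -7.4] rear [-152.4    0.9] err 0.084
```

View pics/z18b.png

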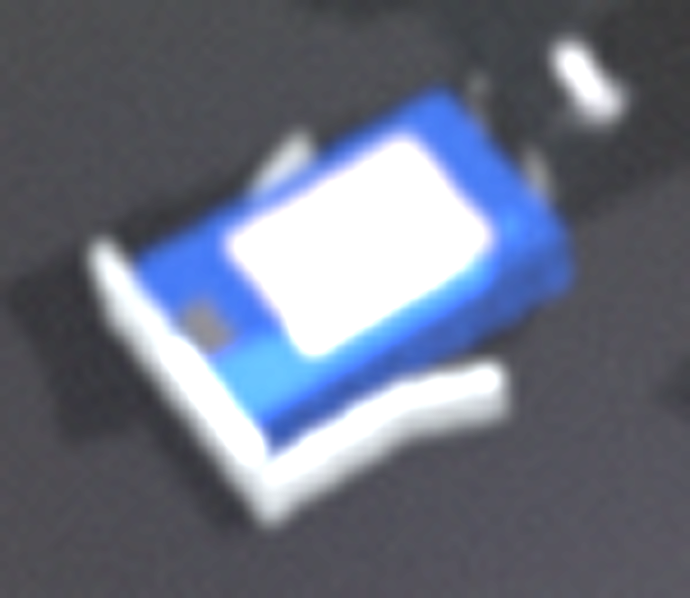

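The force is holding around 7 N and the box looks close to home. I back off and take a clear look.

Call:
apply_moves([
  [0,0,-1,0,3],
  [0,0,-2.5,0,3],
  [0,0,-4,0,3],
  [0,-2,-5,0,3],
  [0,-5,-9,0,3],
  [0,-8,-13,0,3],
  [0,-8,-13,0,3],
])

```text
clock: 24.28
eef_pos: [441.8, -126.6, 75.0]
tool_rot: [-1.569, -0.0, -1.713]
force: [1.1, 0.6, 0.1]
width: 30.1
```

```bash
python3 z.py 19; python3 -c "
from fit import *
fit(ctrl.get_image('scene'),(645,-155,-.13))
fit(ctrl.get_image('top'),(645,-155,-.13),(320,140,400,220))
"
python3 - <<'E'
import cv2
a=cv2.imread('pics/s19.png')[170:235,235:310]; b=cv2.imread('pics/t19.png')[145:210,325:400]
cv2.imwrite('pics/z19b.png',cv2.hconcat([cv2.convertScaleAbs(cv2.resize(k,(390,338),interpolation=cv2.INTER_CUBIC),alpha=2) for k in(a,b)]))
E
```

```text
[ 445.1 -126.9   73.8]
centre [ 645.6 -158.7] yaw rel -0.038 bay head [-3.6 -7.2] rear [-153.4   -1.4] err 0.074
centre [ 653.1 -156.2] yaw rel 0.021 bay head [3.5 0.7] rear [-146.4   -2.3] err 0.038
```

View pics/z19b.png

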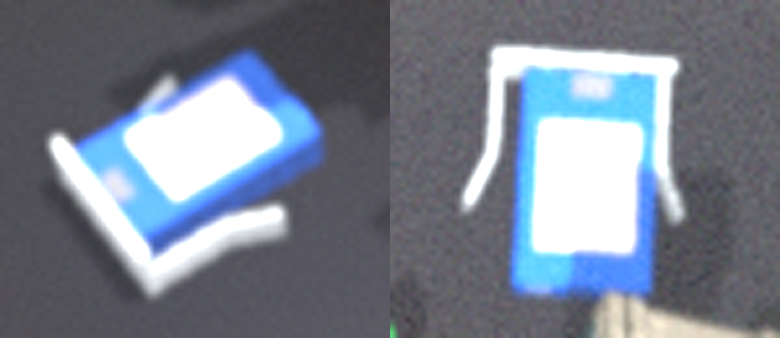

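```bash
cat > ov.py <<'E'
import sys
from m import *
def ov(fn,poses):
    out=[]
    for n,(x0,y0) in(('scene',(232,168)),('top',(325,145))):
        p=ctrl.get_image(n); im=cv2.convertScaleAbs(cv2.resize(p['image'][y0:y0+65,x0:x0+75,::-1],(750,650),interpolation=cv2.INTER_CUBIC),alpha=2)
        for (bx,by,w,lift),col in poses:
            a=np.array([np.cos(w+Y),np.sin(w+Y)]); b=np.array([-a[1],a[0]]); H=O+ex*bx+ey*by
            for z in(0,36):
                pts=[proj(p,[*(H-i*150*a+j*45*b),z+lift*i]) for i,j in((0,-1),(0,1),(1,1),(1,-1))]
                q=((np.array(pts)-[x0,y0]+.5)*10).astype(np.int32); cv2.polylines(im,[q],True,col,1)
        # bay stop inner top edge + foot
        for z in(0,45):
            q=[proj(p,[*(O+ey*s),z]) for s in(-54,54)]; q=((np.array(q)-[x0,y0]+.5)*10).astype(int); cv2.line(im,tuple(q[0].tolist()),tuple(q[1].tolist()),(255,255,0),1)
        for s in(-54,54):
            q=[proj(p,[*(O+ey*s+ex*d),25]) for d in(0,-60)]; q=((np.array(q)-[x0,y0]+.5)*10).astype(int); cv2.line(im,tuple(q[0].tolist()),tuple(q[1].tolist()),(255,0,255),1)
        out.append(cv2.resize(im,(400,347)))
    cv2.imwrite(fn,cv2.hconcat(out))
E
python3 -c "
from ov import *
ov('pics/o1.png',[((0,-2,0,0),(0,0,255))])"
```

```text
(no output)
```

View pics/o1.png

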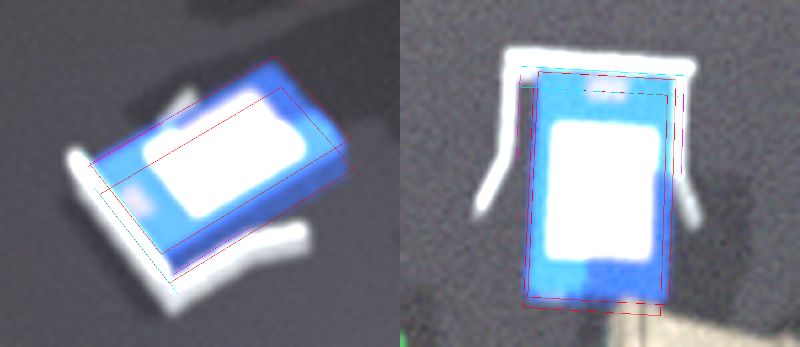

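```bash
python3 - <<'E'
import re
s=open('ov.py').read().replace("out.append(cv2.resize(im,(400,347)))","cv2.imwrite(fn.replace('.png','_'+n+'.png'),im)").replace("cv2.imwrite(fn,cv2.hconcat(out))","pass").replace("def ov","def ovb")
open('ovb.py','w').write(s)
E
python3 -c "
from ovb import *
ovb('pics/o2.png',[((0,-2,0,0),(0,0,255))])"
```

```text
(no output)
```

View pics/o2_top.png

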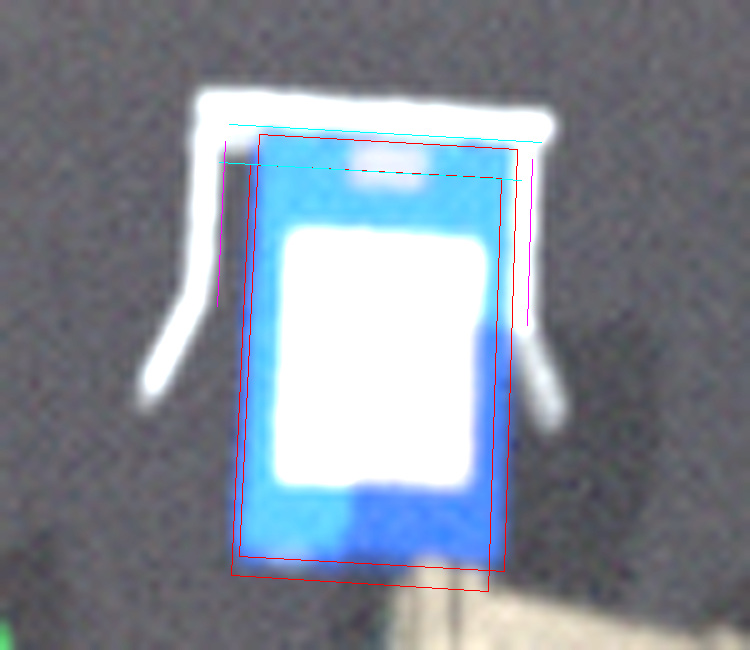

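View pics/o2_scene.png

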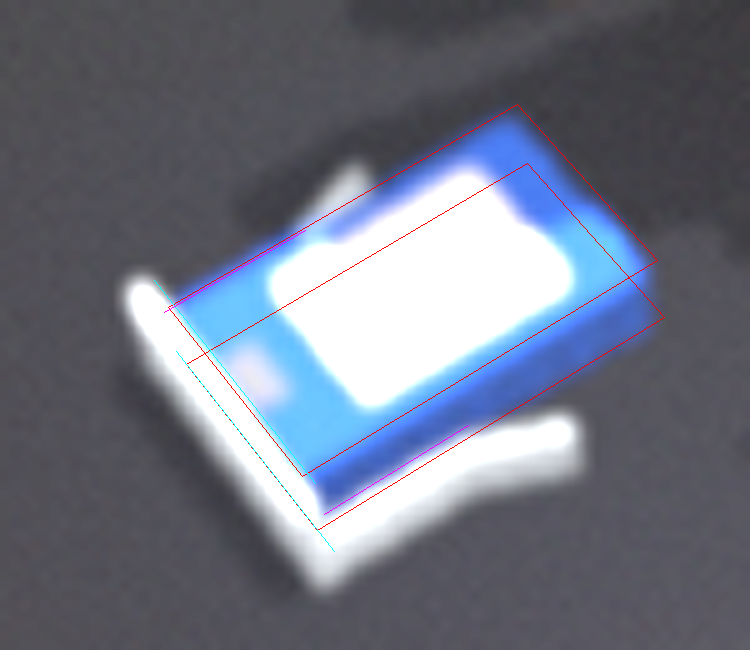

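Flat, and home to within the picture's resolution. To be sure it is seated I push once more, a few mm higher so the tips cannot rub the bench, and watch the force rise against the stop.

Call:
apply_moves([
  [0,3,3,0,3],
  [0,7,7,0,3],
  [0,7.5,9.5,0,3],
  [0,7.5,11,0,3],
  [0,7.5,11.8,0,3],
  [0,7.5,12.2,0,3],
  [0,7.5,12.5,0,3],
])

```text
clock: 25.55
eef_pos: [566.9, -144.2, -1.7]
tool_rot: [-1.571, 0.0, -1.712]
force: [-0.6, 0.1, 0.8]
width: 29.9
```

Call:
apply_moves([
  [0,0,0.2,0,3],
  [0,0,0.4,0,3],
])

```text
clock: 25.8
eef_pos: [568.1, -144.4, -1.9]
tool_rot: [-1.577, 0.0, -1.712]
force: [-6.9, 1.0, 6.9]
width: 29.9
```

Call:
apply_moves([
  [0,0,0.2,0,3],
  [0,0,0.4,0,3],
])

```text
clock: 26.05
eef_pos: [567.9, -144.3, -2.1]
tool_rot: [-1.584, 0.001, -1.713]
force: [-15.3, 2.4, 13.7]
width: 29.9
```

The TCP no longer advances (568 mm both times) while the force doubles to 15 N: it is hard against the stop. Retreating straight back, then clear, for the last check.

Call:
apply_moves([
  [0,0,-0.8,0,3],
  [0,0,-2.5,0,3],
  [0,0,-5,0,3],
  [0,-4,-8,0,3],
  [0,-9,-11,0,3],
  [0,-14,-13,0,3],
  [0,-18,-14,0,3],
  [5,-18,-14,0,3],
  [11,-18,-14,0,3],
  [17,-18,-14,0,3],
  [23,-18,-14,0,3],
  [23,-18,-14,0,3],
  [23,-18,-14,0,3],
])

```text
clock: 27.68
eef_pos: [404.4, -352.9, 178.1]
tool_rot: [-1.57, 0.001, -1.712]
force: [1.3, 0.9, 0.6]
width: 29.9
```

```bash
python3 -c "
from ovb import *
ovb('pics/o3.png',[((0,-2,0,0),(0,0,255))])
from fit import *
for n,r in(('scene',(230,140,340,240)),('top',(320,140,400,230))):
    p=shot(n,n+'_end'); fit(p,(648,-155,-.13),r)
    for q in('box_head','box_heel','bay','bottle','pot','rack','filed_box'): print(q,[(np.round(d['location']).tolist(),bayc(d['location']).tolist(),round(d['confidence'],2)) for d in ctrl.mark_of(p,q)])
"
python3 - <<'E'
import cv2
cv2.imwrite('pics/end.png',cv2.hconcat([cv2.resize(cv2.imread(f'pics/{n}_end.png')[90:300,x:x+240],(400,350)) for n,x in(('scene',200),('top',210))]))
E
```

```text
centre [ 646.5 -158.7] yaw rel -0.044 bay head [-2.7 -7.5] rear [-152.5   -0.9] err 0.078
box_head [([523.0, 22.0, 153.0], [-224.0, 158.4], 0.91), ([721.0, -166.0, 20.0], [-2.5, -1.4], 0.87), ([470.0, -273.0, 153.0], [-237.1, -141.1], 0.79), ([376.0, 5.0, 147.0], [-367.6, 121.5], 0.74)]
box_heel [([359.0, 5.0, 0.0], [-385.0, 119.5], 0.86), ([457.0, -260.0, -3.0], [-251.9, -130.0], 0.62), ([581.0, -145.0, -4.0], [-144.8, 0.3], 0.58), ([726.0, -168.0, 22.0], [2.2, -3.1], 0.31)]
bay [([723.0, -167.0, 4.0], [-0.8, -2.2], 0.52)]
bottle [([517.0, 447.0, 1.0], [-287.4, 578.2], 0.86)]
pot [([676.0, 389.0, -2.0], [-121.8, 542.9], 0.84), ([727.0, -168.0, 4.0], [3.0, -2.1], 0.74)]
rack [([535.0, -430.0, -2.0], [-151.8, -288.2], 0.66), ([760.0, 123.0, 2.0], [-3.0, 290.4], 0.32)]
filed_box [([679.0, 128.0, -4.0], [-84.0, 283.8], 0.7)]
centre [ 652.1 -156.2] yaw rel 0.013 bay head [2.6 0. ] rear [-147.4   -1.9] err 0.023
box_head [([377.0, 5.0, 154.0], [-366.9, 121.3], 0.71), ([521.0, 29.0, 153.0], [-227.1, 164.6], 0.7), ([468.0, -274.0, 152.0], [-238.8, -141.9], 0.7), ([730.0, -167.0, 18.0], [6.6, -1.0], 0.62)]
box_heel [([500.0, 23.0, -1.0], [-246.7, 155.8], 0.94), ([460.0, -262.0, -4.0], [-248.7, -131.2], 0.9), ([362.0, 12.0, 3.0], [-382.4, 127.1], 0.64), ([670.0, 392.0, -1.0], [-128.1, 544.2], 0.15)]
bay [([726.0, -166.0, -1.0], [2.0, -0.5], 0.72)]
bottle [([516.0, 453.0, -2.0], [-289.2, 584.3], 0.8), ([673.0, 387.0, 1.0], [-125.2, 540.4], 0.61)]
pot [([672.0, 392.0, -0.0], [-126.4, 544.8], 0.67)]
rack [([534.0, -428.0, 1.0], [-152.7, -286.0], 0.62)]
filed_box [([677.0, 123.0, 1.0], [-85.5, 279.3], 0.78), ([756.0, 122.0, -1.0], [-6.9, 288.3], 0.49)]
```

View pics/o3_top.png

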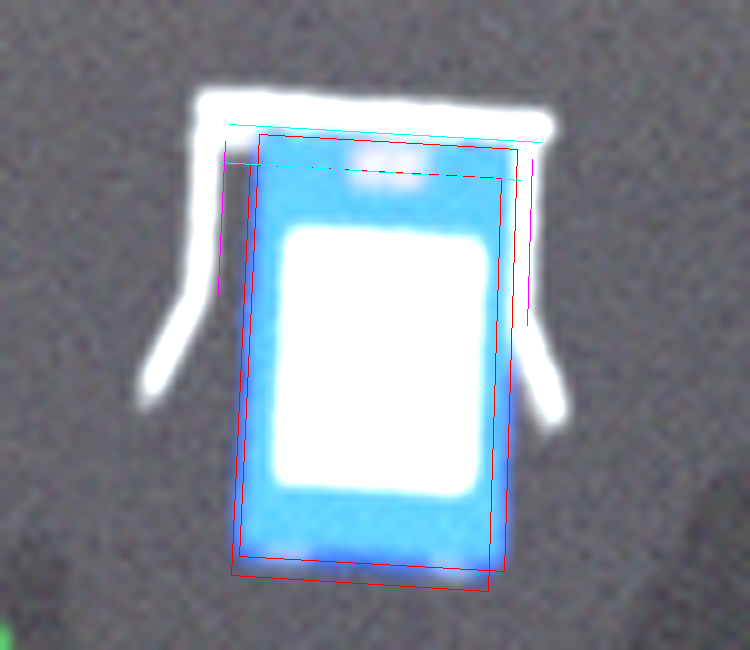

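View pics/end.png

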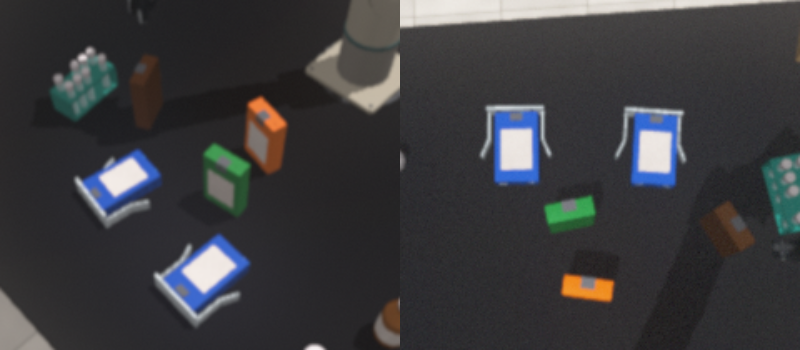

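The box lies in its bay just like the filed one, and all other items are at their starting places. The arm is clear of everything, so I hand in.

```bash
python3 -c "
from cell import ctrl
print(ctrl.read_state()['force'],ctrl.finish_job())"
```

```text
the job is handed in; nothing more can be done
[-0.55980611 -0.50156083 -0.61349564] None
```

The blue slide box is lying flat in its bay with its label and clasp up, its leading end against the back stop, and the job is handed in at about 28 s. I tipped it with a push on the label face. Then I nudged it about 14 mm sideways onto the bay's centre line with a push on its left side, and pushed it in from behind. It was never gripped or lifted.

**Last checks**
- **Against the stop:** in the final push the tool stayed at 568 mm while the force rose from 7 to 15 N, so the box could go no further.
- **Position:** the top camera puts the head within 3 mm of the stop, with the box 0.013 rad from square. The box looks the same as the filed one in its bay.
- **Other items:** the filed box, bottle, pot and rack read as at the start, within a few mm. The look-alike boxes look unmoved in the pictures. The arm was clear when I handed in.

**What failed or disagreed**
- **Two missed pushes:** with the fingers partly open, the tips stood about 22 mm or more above the reported tool point. One tipping push and one sideways push therefore passed over the box without moving it, and I repeated both lower.
- **Cameras disagree slightly:** the scene-camera fit gave the head 3 mm short and -0.044 rad off square, but there the stop and side wall hide part of the box. I relied on the force and the top view instead.

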